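Set a microscope's stop screw with a gauge blade

TASK

Slide the gauge blade along the microscope stand's base until its tip is well past the sprung foot of the stop screw, then turn the winged knob clockwise (seen from above) until the blade just drags when you draw it back a few millimetres: a light drag of about 3.5 newtons more than the loose blade had, never clamping it hard. Leave the blade in the gap under that light drag, its tip still well past the foot, let go, and leave the other things on the table alone.

Things in the scene. Friction and masses are not known exactly. Their poses are not given: they have to be found in the camera images.
- stand: Fixed white microscope stand without head: flat base 330 x 120 x 40 mm with a column (top 160 mm above the table) at one end and an arm 46 mm wide, 95 to 125 mm above the table, holding the stop screw (nose at x = -45 mm). Origin: on the screw's upright axis at table height. +x runs along the base, from its open end (x = -215 mm) past the screw to the column (collar from x = 63 mm); z up.
- gap (a point): The point of the stage (40 mm above the table) straight under the stop screw's foot. The foot is a steel disc 16 mm across.
- knob (a joint): Angle of the stop screw's winged knob (rad), growing clockwise seen from above, range -0.6 to 5. At 0 the wing bar lies along the stand's x axis. Stays where it is left; takes about 0.1 N m to turn and keeps its height. The foot goes down 2.2 mm per rad and first touches the blade at some angle between 0.9 and 2.5 rad, which differs each time; from there it presses with 12 N more per rad.
- knob_grip (a point): Centre of the knob's wing bar, on the screw's axis, 153 mm above the table. Black bar 50 mm long, 12 mm thick, 26 mm high (140 to 166 mm above the table), to be gripped across its thickness; below it a black collar of 16 mm radius from 136 to 140 mm, the arm's top at 125 mm.
- spindle: Steel spindle of the stop screw, driven up and down by the knob, with the sprung foot at its lower end. Origin on the screw's axis, 70 mm above the table at knob angle 0 and 2.2 mm lower per rad. The foot's length below it differs each time by up to 3.5 mm.
- blade: Loose gauge blade lying flat on the base's top: steel strip 20 mm wide, 4 mm thick, from 18 mm behind to 165 mm ahead (+x) of its origin, with an upright grip block 36 (x) x 12 (y) mm reaching 50 mm above the strip's underside. About 90 g. Origin: underside, below the block's centre. Drawing it back takes about 0.3 N when loose, plus 0.6 times the foot's press.
- blade_grip (a point): Centre of the blade's upright grip block, 25 mm above the stage, axes as the blade's; grip it across its 12 mm thickness (y).
- blade_tip (a point): Middle of the blade's free end, 165 mm ahead of the grip block's centre, 2 mm above the stage.
- dish: Glass dish, 90 mm across, 15 mm high; a bystander, to be left alone. Origin: centre of its underside.
- lid_disc: White plastic disc, 80 mm across, 8 mm thick; a bystander, to be left alone. Origin: centre of its underside.
- stain_jar: Amber glass jar, 44 mm across, 55 mm high; a bystander, to be left alone. Origin: centre of its underside.
- specimen_a: Clear specimen box, 30 x 30 x 22 mm; a bystander, to be left alone. Origin: centre of its underside.
- specimen_b: Blue specimen box, 30 x 30 x 22 mm; a bystander, to be left alone. Origin: centre of its underside.
- driver: Screwdriver, 150 mm long, lying; a bystander, to be left alone. Origin: centre of its underside.
- forceps: Steel forceps, 110 mm long, lying; a bystander, to be left alone. Origin: centre of its underside.
Things that resemble listed ones, but are neither listed nor needed, are in the scene too. Of the things like the blade, leave any that is red; of the rest the smaller one is meant.

How it is judged:
On the way:
1. the blade is slid in so that its tip is at least 10 mm past the screw's axis and the foot's disc is over it, the foot not yet pressing (x of blade_tip in the frame of stand above 0.01 m and y of blade_tip in the frame of stand between -0.01 and 0.01 m and contact force between blade and spindle below 0.3 N), for 0.2 s.
At the end, for the whole second after the job is handed in: the blade lies flat and still on the stage with its tip at least 8 mm past the screw's axis and within 10 mm of the stand's centre line, and the foot presses it with 2.8 to 8.4 N (x of blade_tip in the frame of stand above 0.008 m and y of blade_tip in the frame of stand between -0.01 and 0.01 m and z of blade_tip in the frame of stand below 0.045 m and contact force between blade and spindle between 2.8 and 8.4 N and linear speed of blade below 0.01 m/s); the robot touches nothing.
It fails at once if the foot clamps the blade with more than 25 N (contact force between blade and spindle above 25 N).
It fails at once if one of the bystanders is moved by more than 20 mm (distance of any of dish, lid_disc, stain_jar, specimen_a, specimen_b, driver, forceps from where it was at the start of the episode above 0.02 m).
It also fails if it takes over 72 s, if anything falls off the work surface, if the arm or the gripper's body presses on something with over 40 N, if the wrist force passes 120 N, or if a joint passes its speed limit or range.

ROBOT

A 6-joint arm with a two-finger parallel gripper is mounted at the origin on the work surface. World frame = base frame: x ahead of the robot, y to its left, z up, the work surface at z = 0. Lengths are in m, angles in rad, forces in N, time in s.
With the tool pointing down it reaches from about 0.35 to 0.775 m from the base axis. Payload 5.5 kg.
Tool frame: the origin (TCP) lies midway between the tips of the shut fingers; the grasp point (between the pads) lies behind it (env.grip_point_offset is the z of the grasp point in the tool frame, in m); z points along the fingers, y is the direction in which the jaws open and shut (so a half turn about z gives the same grasp; the last joint's range is limited). The gripper opens to 85 mm and grips with 20 to 120 N. Pads are 22 mm wide; open, the fingers measure 114 mm over their backs; the gripper's body (76 mm by 85 mm) begins 54 mm behind the grasp point. The pads swing forward as they close: fully open they stand 13 mm farther back than shut.
Start: joints at [-1.372, 0.313, 0.046, 1.304, 0, 1.431], TCP at [0.191, -0.542, 0.231] pointing down, gripper open.
Joint ranges: [-2.76, 2.76], [-0.86, 1.69], [-1.03, 1.26], [-2.2, 2.34], [-1.47, 1.5], [-3.14, 3.14]. Speed limits (rad/s): [2.57, 2.57, 3.14, 3.14, 3.14, 3.14].

INTERFACE

Orientations are given as a unit quaternion [w, x, y, z].
In Python, from workcell import env, viewer gives the robot as it stands. The module is installed in compiled form; this text tells all that it offers.
- The arm moves only by the shell command python3 -m inch 'ROWS' [OPENING] [FORCE]. ROWS is JSON, a list of rows, each a list of 2 entries, a list of its own where there are three numbers: the shift along the tool's x, y, z in m, then the turn about the tool's z in degrees. In form: [[[tx, ty, tz], spin], ...]. A call has 1 to 5 rows; each row is the pose to reach, as a shift and turn from the pose measured when the call began, along the tool's axes at that moment; what a row does not reach only later rows make up. A row lasts 1/12 s, in which the tool goes at most 41.7 mm and 7.16 degrees, less where a joint would pass 70% of its speed; a pose out of reach is approached as far as the arm can. A call with a gripper value outside its range is refused whole. OPENING is the closure, from 0 (fully open) to 1 (shut), set as the call begins (- or left out, the last holds). The fingers move at their own pace and stop on an object; FORCE is the grip in N (left out, the last holds). Time passes only in rows, so rows that repeat a pose let the fingers close. It gives the time, the measured TCP pose, the force and the opening at its end, in the units of the state.
- env.get_state(): the state, without advancing time (a new reading comes with each control period).
- viewer.read_camera(name): name is "scene" or "side" or "wrist"; returns a dict with "image" (400x640x3 uint8, red, green, blue), "depth" (400x640 float32, m along the optical axis (not along the pixel's ray), 0 where there is no reading), "vertical_fov" (degrees; the focal length in pixels is half the picture's height over the tangent of half this angle, whatever the lens; pixels are square), "cx", "cy" (the principal point, pixels), "R" (3x3) and "t" (3): a world point X has camera coordinates R X + t; the wrist camera has in their place "T_tool_cam" (4x4, takes a point from camera to tool coordinates, whose origin is the TCP and whose axes are the flange's). Camera axes: x right, y down, z forward; pixel columns grow to the right and rows downward; lengths in m; the calibration is good to about 2 mm. A picture is of the moment at which its call begins: read the wrist's pose just before it.
- env.hand_in(): hands the job in, once; it reports no verdict.
The state is a dict: "clock": time; "joint_pos": joint angles; "qvel": joint speeds; "tau": joint torques, N m; "tcp_pos": TCP position; "orientation": TCP orientation; "wrist_force": force on the tool from outside, world axes, zero at the start; "ft_torque": the same for the moment, N m; "finger_gap": finger opening in m.
Only numpy, scipy, OpenCV 4.12 (cv2) and the standard library are available. Lean on these libraries where they do the work, as an engineer would, in place of code of your own. Each camera call takes 0.05 s, during which the arm holds its last target. There are 200 camera calls.

## Working session

There is one attempt and no reset: what is moved stays moved. The work goes in short steps, Python scripts to look and compute and a shell command to move; the robot and the scene stay as the last step left them, time stands still between calls to the robot, and variables do not carry over. Pictures are saved under pics/ and viewed, on a budget of 10 in all, crops included, one or two more only if the job needs it, and the job is handed in when it is done.

```bash
mkdir -p pics
cat > h.py <<'E'
import numpy as np, cv2
from workcell import env, viewer
from scipy.spatial.transform import Rotation as Ro
def cloud(name):
    s=env.get_state(); c=viewer.read_camera(name)
    d=c["depth"]; H,W=d.shape; f=H/2/np.tan(np.radians(c["vertical_fov"])/2)
    u,v=np.meshgrid(np.arange(W),np.arange(H))
    P=np.stack([(u-c["cx"])/f*d,(v-c["cy"])/f*d,d],-1)
    if "R" in c: X=(P-np.array(c["t"]))@np.array(c["R"])
    else:
        T=np.array(c["T_tool_cam"]); X=P@T[:3,:3].T+T[:3,3]
        q=s["orientation"]; X=X@Ro.from_quat([q[1],q[2],q[3],q[0]]).as_matrix().T+np.array(s["tcp_pos"])
    X[d==0]=np.nan
    return c["image"],X,c
def save(img,n): cv2.imwrite("pics/"+n,img[...,::-1])
E
python3 - <<'E'
from h import *
for n in ["scene","side"]:
    i,X,c=cloud(n); np.savez(n+".npz",i=i,X=X); save(i,n+".png")
    print(n,c["vertical_fov"],-np.array(c["R"]).T@c["t"])
print(env.get_state(),env.grip_point_offset)
E
```

```text
scene 45.5394301404672 [1.06960265 0.59459964 1.14034605]
side 45.44273185076685 [ 0.29870753 -1.23464677  0.92416701]
{'clock': 0.1, 'joint_pos': array([-1.37159303e+00,  3.13899331e-01,  4.50927373e-02,  1.30362119e+00,
        4.83387016e-06,  1.43123130e+00]), 'qvel': array([-0.0004871 , -0.00179329,  0.00163865,  0.0002491 ,  0.00130238,
       -0.00106716]), 'tau': array([ 2.03601645e-03, -4.81724095e+01,  2.99244064e+01,  1.27310501e-02,
       -1.39054205e-04, -1.33612023e-06]), 'tcp_pos': array([ 0.19100582, -0.54185648,  0.23051289]), 'orientation': array([-8.15438124e-04,  9.85688441e-01,  1.68575299e-01, -2.19048623e-05]), 'wrist_force': array([ 0.05428692, -0.03037265,  0.09029453]), 'ft_torque': array([ 0.00020307,  0.03241353, -0.03494374]), 'finger_gap': 0.08537422303165611} -0.0187
```

View pics/scene.png

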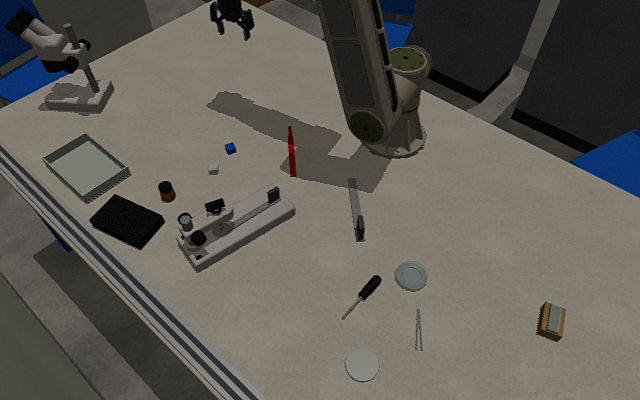

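View pics/side.png

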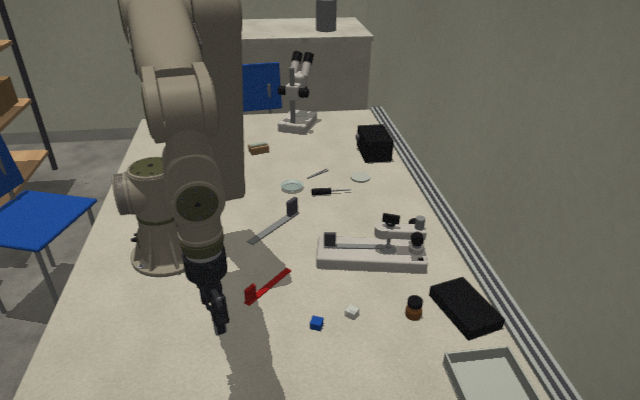

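Blade-like things in the scene view: red at (292,150), a grey one lying on the table at (357,210), and a grey one on the stand's base at (250,212) with its block at (273,195). I exclude the red one. Of the other two, the one on the base should be the smaller, which I'll confirm with measurements and a crop.

```bash
cat > m.py <<'E'
from h import *
def show(X,m,t):
    P=X[m]; P=P[~np.isnan(P).any(1)]
    if len(P)<4: print(t,len(P)); return
    (c,s,a)=cv2.minAreaRect((P[:,:2]*1000).astype(np.float32)); print(t,len(P),'c',np.round(c,1),'size',np.round(s,1),'ang',round(a,1),'zmed',np.round(np.median(P[:,2]),4),'corners',np.round(cv2.boxPoints((c,s,a))).tolist())
for n in ["scene","side"]:
    D=np.load(n+".npz"); i,X=D["i"],D["X"]; x,y,z=X[...,0],X[...,1],X[...,2]
    print(n); g=i.astype(int).sum(-1)
    R=np.zeros(z.shape,bool)
    if n=="scene": R[180:270,170:300]=1
    else: R[205:275,312:432]=1
    show(X,R&(z>.034)&(z<.043),'stage'); show(X,R&(z>.02)&(z<.2),'all')
    show(X,R&(z>.115)&(z<.13),'armtop'); show(X,R&(z>.160)&(z<.172),'knobtop'); show(X,R&(z>.145)&(z<.172)&(g<150),'knob dark')
    show(X,R&(z>.082)&(z<.093),'blocktop'); show(X,R&(z>.075)&(z<.094)&(g<150),'block')
    Q=np.zeros(z.shape,bool)
    if n=="scene": Q[175:245,345:370]=1
    else: Q[195:245,245:302]=1
    show(X,Q&(z>.003)&(z<.2),'other blade'); show(X,Q&(z>.03),'other block')
    a=i[175:270,165:305] if n=="scene" else i[190:280,240:435]
    save(cv2.resize(a,None,fx=4,fy=4,interpolation=cv2.INTER_CUBIC),n+"_crop.png")
E
python3 m.py; python3 -c "
import cv2,numpy as np
a=cv2.imread('pics/scene_crop.png');b=cv2.imread('pics/side_crop.png')
b=cv2.resize(b,(560,258));cv2.imwrite('pics/both.png',np.clip(np.vstack([cv2.resize(a,(560,380)),b[:215]])*1.6,0,255).astype('uint8'))"
```

```text
scene
stage 2442 c [ 603.  -185.1] size [292.7 329.2] ang 78.4 zmed 0.0396 corners [[412.0, -296.0], [735.0, -361.0], [794.0, -75.0], [471.0, -9.0]]
all 5008 c [ 601.9 -188.3] size [301.1 330.2] ang 78.5 zmed 0.0418 corners [[410.0, -303.0], [733.0, -369.0], [794.0, -74.0], [470.0, -8.0]]
armtop 791 c [ 706.1 -108.2] size [100.7 148.3] ang 62.0 zmed 0.1245 corners [[617.0, -118.0], [748.0, -187.0], [795.0, -99.0], [664.0, -29.0]]
knobtop 130 c [ 704.2 -119. ] size [ 22.3 122.3] ang 79.2 zmed 0.1638 corners [[642.0, -119.0], [762.0, -141.0], [766.0, -119.0], [646.0, -97.0]]
knob dark 180 c [ 705.7 -120.7] size [ 25.7 121.3] ang 80.9 zmed 0.159 corners [[644.0, -124.0], [764.0, -143.0], [768.0, -118.0], [648.0, -98.0]]
blocktop 54 c [620.6 -84.6] size [ 32.5 288.9] ang 82.9 zmed 0.0885 corners [[475.0, -83.0], [762.0, -119.0], [766.0, -86.0], [479.0, -51.0]]
block 62 c [623.3 -99.8] size [ 15.  287.9] ang 79.2 zmed 0.0864 corners [[481.0, -80.0], [763.0, -134.0], [766.0, -120.0], [483.0, -65.0]]
other blade 621 c [330.  108.8] size [263.6  75.4] ang 39.0 zmed 0.0063 corners [[204.0, 55
[... 787 characters left out ...]
34 c [ 688.4 -131.5] size [26.4 93.7] ang 71.8 zmed 0.1582 corners [[640.0, -129.0], [729.0, -159.0], [737.0, -134.0], [648.0, -104.0]]
blocktop 55 c [572.5 -94.6] size [ 18.9 192.2] ang 78.6 zmed 0.0897 corners [[476.0, -85.0], [665.0, -123.0], [669.0, -104.0], [480.0, -66.0]]
block 40 c [494.2 -83. ] size [10.1 27.4] ang 77.0 zmed 0.082 corners [[480.0, -85.0], [506.0, -91.0], [509.0, -81.0], [482.0, -75.0]]
other blade 1548 c [327.9 160.7] size [313.3 208.6] ang 84.0 zmed 0.0051 corners [[208.0, 16.0], [415.0, -6.0], [448.0, 306.0], [241.0, 327.0]]
other block 125 c [401.9 170.4] size [53.6 20.4] ang 39.9 zmed 0.0548 corners [[375.0, 161.0], [388.0, 145.0], [429.0, 180.0], [416.0, 195.0]]
```

View pics/both.png

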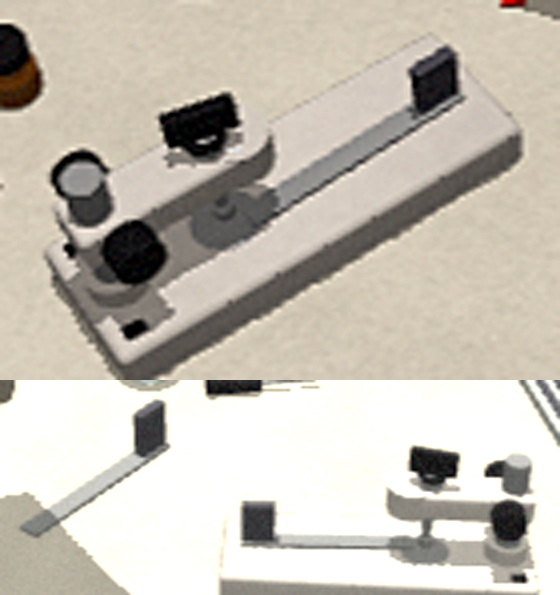

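The crop confirms it. The blade on the base has a block of about 30x12 mm, while the grey one on the table has a longer block of about 50x16 mm and is the larger. So I use the one on the base. Next I refine the stand frame, blade and knob.

```bash
cat > fit.py <<'E'
from h import *
from scipy.optimize import least_squares
def fr(p,X):
    c,s=np.cos(p[2]),np.sin(p[2]); d=X[...,:2]-p[:2]
    return np.stack([d[...,0]*c+d[...,1]*s,-d[...,0]*s+d[...,1]*c,X[...,2]],-1)
P0=np.array([.667,-.117,np.radians(-11.3)])
for n in ["scene","side"]:
    D=np.load(n+".npz"); i,X=D["i"],D["X"]; g=i.astype(int).sum(-1); p=P0.copy()
    for k in range(4):   # bounds of stage-top points fitted by edge quantiles
        L=fr(p,X); m=(abs(L[...,2]-.04)<.004)&(L[...,0]>-.235)&(L[...,0]<.13)&(abs(L[...,1])<.075)
        A=L[m]; es=[]
        xs=np.arange(-.2,.04,.01); lo=[];hi=[]
        for a in xs:
            b=A[abs(A[:,0]-a)<.006,1]; lo.append(b.min() if len(b) else np.nan); hi.append(b.max() if len(b) else np.nan)
        lo,hi=np.array(lo),np.array(hi); 
        w=hi if n=="scene" else lo; ok=~np.isnan(w)
        sl=np.polyfit(xs[ok],w[ok],1)[0]; p[2]+=np.arctan(np.clip(sl,-.05,.05))
        b=A[abs(A[:,1])<.05]; 
    print(n,'yaw',np.degrees(p[2]),'ylo',np.nanmedian(lo)*1e3,'yhi',np.nanmedian(hi)*1e3,'xmin',np.percentile(b[:,0],[0,1])*1e3,'xmax',b[:,0].max()*1e3)
    L=fr(P0,X)
    def rep(t,m):
        q=L[m]*1e3; print(t,len(q),'med',np.round(np.median(q,0),1),'2%',np.round(np.percentile(q,2,axis=0),1),'98%',np.round(np.percentile(q,98,axis=0),1))
        if len(q)>9:
            r=cv2.minAreaRect(q[:,:2].astype(np.float32)); print('   rect',np.round(r[0],1),np.round(r[1],1),round(r[2],1))
    r=np.hypot(L[...,0],L[...,1])
    rep('knobtop',(r<.04)&(L[...,2]>.158)&(L[...,2]<.172)); rep('knob',(r<.04)&(L[...,2]>.142)&(L[...,2]<.172))
    near=(L[...,0]<-.13)&(L[...,0]>-.22)&(abs(L[...,1])<.04)
    rep('blk',near&(L[...,2]>.055)); rep('blktop',near&(L[...,2]>.084))
    rep('strip',(L[...,0]<-.05)&(L[...,0]>-.15)&(abs(L[...,1])<.03)&(g<430)&(L[...,2]<.05)&(L[...,2]>.035))
    rep('armtop',(L[...,0]<.02)&(L[...,0]>-.06)&(abs(L[...,1])<.05)&(abs(L[...,2]-.125)<.004))
E
python3 fit.py
```

```text
scene yaw -11.224799875191222 ylo -51.50568208366149 yhi 63.121893628846294 xmin [-213.93001574 -209.15099916] xmax 115.17857704574003
knobtop 104 med [  2.    4.8 164.7] 2% [-22.   -5.4 158.4] 98% [ 23.8  14.1 168.9]
   rect [0.7 3.2] [16.1 49.3] 76.6
knob 180 med [  2.    6.6 160. ] 2% [-21.9  -5.3 142.5] 98% [ 24.1  14.2 168.7]
   rect [0.9 5.3] [20.3 49.8] 76.5
blk 128 med [-174.2   10.6   78.7] 2% [-193.9   -0.7   56.5] 98% [-157.7   14.4   92.2]
   rect [-176.2    7. ] [38.8 18.8] 5.1
blktop 47 med [-176.3    7.3   89.1] 2% [-194.2   -1.6   84.4] 98% [-159.4   14.7   92.9]
   rect [-176.2    6.3] [38.6 17.5] 5.1
strip 559 med [-99.9   4.3  41.2] 2% [-148.3  -28.9   36.4] 98% [-52.5  29.2  47.8]
   rect [-100.1   -0. ] [59.9 99.2] 90.0
armtop 184 med [-16.9  13.1 124.8] 2% [-42.1 -10.4 121.3] 98% [ 19.1  26.1 128.7]
   rect [-11.4   8.3] [64.5 42.7] 5.4
side yaw -11.310401014339398 ylo -60.761859763552614 yhi 57.49109541749215 xmin [-215.06149077 -212.50216496] xmax 114.01242579705385
knobtop 84 med [ -0.7  -2.2 166. ] 2% [-24.3 -11.6 158.7] 98% [ 22.2   8.9 170.9]
   rect [-1.2 -0.9] [17.  49.4] 76.4
knob 172 med [ -1.1  -3.8 157.8] 2% [-24.  -14.8 142.9] 98% [ 22.    8.1 170. ]
   rect [-2.4 -6.1] [27.7 49.7] 76.4
blk 140 med [-177.3    0.4   78.1] 2% [-193.6   -5.5   56.8] 98% [-159.8   11.1   94.5]
   rect [-177.5    2.8] [36.  18.7] 3.0
blktop 53 med [-177.4    2.    90.5] 2% [-192.9   -5.6   85.7] 98% [-159.7   12.4   95. ]
   rect [-176.2    2.8] [33.2 18.7] 3.2
strip 158 med [-100.6    4.9   46. ] 2% [-149.3   -5.4   40.5] 98% [-52.5  18.1  49.4]
   rect [-100.6    6.5] [98.3 26.4] 2.2
armtop 152 med [-18.8  -8.4 126.1] 2% [-42.8 -24.9 122.6] 98% [ 18.4  22.5 128.8]
   rect [-12.9  -0.1] [50.9 64.7] 90.0
```

```bash
cat > go.py <<'E'
# usage: go.py sx sy z yaw  : target TCP in stand frame (mm), tool yaw vs stand x (deg) -> tool shift & spin
from h import *; import sys
S=np.array([.667,-.1165]); Y=np.radians(-11.3)
def now():
    s=env.get_state(); q=s["orientation"]; R=Ro.from_quat([q[1],q[2],q[3],q[0]]).as_matrix(); return s,R
def main(a):
    s,R=now(); C=np.array([[np.cos(Y),-np.sin(Y)],[np.sin(Y),np.cos(Y)]]); p=np.array(s["tcp_pos"])
    t=np.r_[S+C@np.array(a[:2])/1e3,a[2]/1e3]; yaw=np.degrees(np.arctan2(R[1,0],R[0,0]))
    sp=-((a[3]+np.degrees(Y)-yaw+180)%360-180)
    print('clock',round(s["clock"],2),'tcp stand',np.round(np.r_[C.T@(p[:2]-S),p[2]]*1e3,1),'yaw st',round(yaw-np.degrees(Y),2),'tilt',np.round(R[:2,2],4),'q6',round(s["joint_pos"][5],2))
    print('shift',np.round(R.T@(t-p),4),'spin',round(sp,2),'F',np.round(C.T@np.array(s["wrist_force"])[:2],2),np.round(s["wrist_force"][2],2),'gap',round(s["finger_gap"],4))
if __name__=="__main__": main([float(v) for v in sys.argv[1:]])
E
python3 -m inch '[[[0.04,-0.03,0],-7],[[0.07,-0.055,0],-14],[[0.1,-0.08,0],-21],[[0.13,-0.1,0],-28],[[0.15,-0.115,0],-34]]'
python3 go.py -176 5 200 180
```

```text
clock: 0.52
tcp_pos: [0.2952, -0.3802, 0.2304]
orientation: [-0.002, 0.892, 0.453, 0.001]
wrist_force: [0.2, 0.7, 0.5]
finger_gap: 0.0857
clock 0.52 tcp stand [-312.9 -331.4  230.4] yaw st 65.13 tilt [-0.0004  0.0035] q6 1.12
shift [ 0.3627 -0.0172  0.0314] spin -114.87 F [0.08 0.78] 0.46 gap 0.0857
```

```bash
python3 -m inch '[[[0.03,0,0],-7],[[0.07,0,0],-14],[[0.11,0,0],-21],[[0.145,-0.01,0],-28],[[0.18,-0.01,0.01],-35]]' | head -2
python3 go.py -176 5 200 180
```

```text
clock: 0.93
tcp_pos: [0.3938, -0.227, 0.222]
clock 0.93 tcp stand [-246.3 -161.9  222. ] yaw st 100.49 tilt [0.0006 0.0026] q6 0.88
shift [0.1513 0.0995 0.0225] spin -79.51 F [ 0.81 -0.98] 0.95 gap 0.0856
```

```bash
python3 -m inch '[[[0.03,0.02,0.01],-7],[[0.06,0.04,0.01],-14],[[0.09,0.06,0.02],-21],[[0.12,0.08,0.022],-28],[[0.151,0.0995,0.022],-35]]' | head -2
python3 -m inch '[[[0,0,0],-7],[[0,0,0],-14],[[0,0,0],-21],[[0,0,0],-28],[[0,0,0],-35]]' | head -2
python3 go.py -176 5 200 180
```

```text
clock: 1.35
tcp_pos: [0.4955, -0.0755, 0.1994]
clock: 1.77
tcp_pos: [0.4952, -0.0751, 0.1989]
clock 1.77 tcp stand [-176.6    6.9  198.9] yaw st 171.22 tilt [-0.0022  0.0034] q6 0.04
shift [-0.0009 -0.0018 -0.0011] spin -8.78 F [-0.5   0.72] -1.0 gap 0.0857
```

```bash
python3 -m inch '[[[0,-0.002,0],-5],[[0,-0.002,0],-8.8],[[0,-0.002,0],-8.8],[[0,-0.002,0],-8.8]]' | head -2
cat > w.py <<'E'
from h import *; import sys
from fit2 import fr,P0
i,X,c=cloud("wrist"); np.savez("wrist.npz",i=i,X=X); save(i,sys.argv[1]); L=fr(P0,X)*1e3; print(c["vertical_fov"],np.round(c["T_tool_cam"],3).tolist())
def rep(t,m):
    q=L[m]
    if len(q)<9: print(t,len(q)); return
    r=cv2.minAreaRect(q[:,:2].astype(np.float32)); print(t,len(q),'rect',np.round(r[0],1),np.round(r[1],1),round(r[2],1),'z',np.median(q[:,2]))
g=i.astype(int).sum(-1); x,y,z=L[...,0],L[...,1],L[...,2]
rep('stage',(abs(z-40)<3)&(abs(y)<75)&(x>-230)&(x<130)); rep('blktop',(z>85)&(z<95)&(abs(y)<30)&(x<-120)); rep('knobtop',(z>160)&(z<171)&(np.hypot(x,y)<35))
for a in range(-150,0,20):
    m=(abs(x-a)<4)&(z>42.3)&(z<48)&(abs(y)<30)
    if m.sum()>3: print(a,'strip y',np.round(np.percentile(y[m],[3,97]),1),m.sum())
E
sed -n '/^def fr/,/^P0/p' fit.py | sed '1i from h import *' > fit2.py; sed -i 's/-.117,/-.1165,/' fit2.py
python3 go.py -176 5 200 180; python3 w.py w1.png
```

```text
clock: 2.1
tcp_pos: [0.4942, -0.0769, 0.1986]
clock 2.1 tcp stand [-177.2    5.   198.6] yaw st 179.91 tilt [-0.0029  0.0036] q6 -0.12
shift [-0.0012  0.     -0.0014] spin -0.09 F [0.42 0.96] -0.01 gap 0.0856
70.07503381550958 [[0.001, -0.954, -0.3, 0.077], [1.0, 0.0, 0.0, -0.0], [-0.0, -0.3, 0.954, -0.141], [0.0, 0.0, 0.0, 1.0]]
stage 16419 rect [-89.3   1.1] [116.9 248.3] 89.8 z 38.60565391267243
blktop 482 rect [-176.7    4.3] [35.8 11.9] 2.2 z 88.39159117428486
knobtop 0
-150 strip y [-4.7 15.1] 27
-130 strip y [-3.5 14.1] 76
-110 strip y [-2.9 16.6] 75
-90 strip y [-1.9 16.8] 66
-70 strip y [ 0.2 17.1] 64
-50 strip y [ 0.2 18.4] 64
-30 strip y [ 0.1 19.8] 54
-10 strip y [-0.5 19.3] 19
```

View pics/w1.png

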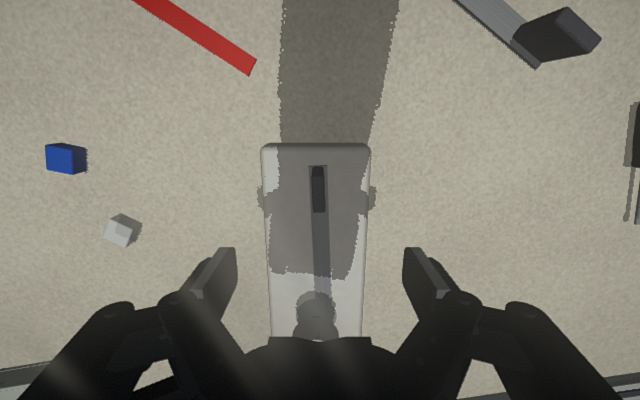

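The wrist view shows the block at (318,188), the strip running down to about (320,290), and nothing in the jaws' way. The blade is yawed about +2.2° and sits off-centre by about 3 mm. I shift the stand frame by +1.1 mm in y, then descend.

```bash
sed -i 's/-.1165\b/-.1154/' go.py fit2.py; python3 go.py -176.5 3.2 50 182.2
python3 -m inch '[[[0,0,0.03],0],[[-0.001,0.001,0.06],-1],[[-0.001,0.001,0.09],-2.2],[[-0.001,0.001,0.115],-2.2],[[-0.001,0.001,0.12],-2.2]]' | tail -3
python3 go.py -176.5 3.2 50 182.2
```

```text
clock 2.15 tcp stand [-176.9    3.9  198.6] yaw st 179.91 tilt [-0.0028  0.0036] q6 -0.12
shift [-0.0009 -0.0011  0.1486] spin -2.29 F [-0.01 -0.02] 0.35 gap 0.0855
orientation: [-0.005, 0.081, 0.997, 0.002]
wrist_force: [0.2, 0.3, -0.1]
finger_gap: 0.0855
clock 2.57 tcp stand [-179.6    5.6   74.6] yaw st 182.03 tilt [-0.0095  0.0057] q6 -0.15
shift [-0.0033 -0.0026  0.0246] spin -0.17 F [0.13 0.35] -0.05 gap 0.0855
```

```bash
python3 -m inch '[[[-0.002,-0.002,0.012],0],[[-0.003,-0.0025,0.023],0],[[-0.003,-0.0025,0.024],0],[[-0.003,-0.0025,0.024],0]]' | tail -3
python3 go.py -176.5 3.2 50 182.2
python3 -m inch '[[[0,0,0],0],[[0,0,0],0],[[0,0,0],0],[[0,0,0],0],[[0,0,0],0]]' 1 20 | tail -2
python3 -m inch '[[[0,0,0],0],[[0,0,0],0],[[0,0,0],0],[[0,0,0],0],[[0,0,0],0]]' | tail -2
python3 go.py -132 0 50 180
```

```text
orientation: [-0.005, 0.081, 0.997, 0.003]
wrist_force: [-0.1, -0.1, 1.3]
finger_gap: 0.0853
clock 2.9 tcp stand [-176.8    3.3   50.9] yaw st 181.98 tilt [-0.01    0.0059] q6 -0.16
shift [-0.0003 -0.0001  0.0009] spin -0.22 F [-0.13 -0.1 ] 1.29 gap 0.0853
wrist_force: [1.0, 0.8, 0.5]
finger_gap: 0.0254
wrist_force: [-0.6, -0.6, 3.0]
finger_gap: 0.0118
clock 3.73 tcp stand [-176.3    3.3   51.7] yaw st 181.98 tilt [-0.0089  0.0055] q6 -0.15
shift [-0.0442 -0.0048  0.0012] spin 1.98 F [-0.48 -0.75] 2.96 gap 0.0118
```

```bash
python3 -m inch '[[[-0.005,-0.001,0],1],[[-0.012,-0.002,0],2],[[-0.02,-0.003,0],2],[[-0.028,-0.004,0],2],[[-0.036,-0.0045,-0.0005],2]]' | tail -2
python3 go.py -132 0 51.7 180
python3 -m inch '[[[-0.004,-0.0003,0],0],[[-0.008,-0.0005,0],0],[[-0.009,-0.0005,0],0],[[-0.009,-0.0005,0],0]]' | tail -2
python3 go.py -132 0 51.7 180
```

```text
wrist_force: [-0.3, 0.3, 0.1]
finger_gap: 0.0117
clock 4.15 tcp stand [-139.1   -0.2   51.7] yaw st 179.97 tilt [-0.0086  0.0054] q6 -0.12
shift [-0.0071  0.0002 -0.    ] spin -0.03 F [-0.33  0.22] 0.09 gap 0.0117
wrist_force: [1.2, 0.0, 3.1]
finger_gap: 0.012
clock 4.48 tcp stand [-129.    -0.9   51.7] yaw st 179.97 tilt [-0.0076  0.0048] q6 -0.12
shift [0.003  0.0009 0.    ] spin -0.03 F [1.13 0.24] 3.05 gap 0.012
```

Slid in: tip at about x = +36 mm. Next is the loose-drag baseline, a short draw-back sampled every row.

```bash
cat > smp.py <<'E'
from go import *
F=[]
for k in range(8):
    viewer.read_camera("wrist"); s=env.get_state(); F.append(np.r_[s["wrist_force"],s["ft_torque"]])
F=np.array(F); u=np.array([np.cos(Y),np.sin(Y)]); f=F[:,:2]@u
print('Fx stand',np.round(f,2),'mean',f.mean().round(2),'sd',f.std().round(2),'Fz',F[:,2].mean().round(2))
E
python3 smp.py
for k in 1 2 3 4 5 6 7 8; do python3 -m inch '[[[0.0008,0,0],0]]' | sed -n 4p; done; python3 smp.py; python3 go.py -132 0 51.7 180
```

```text
Fx stand [0.61 0.98 0.73 1.83 1.13 1.   0.55 1.22] mean 1.01 sd 0.38 Fz 2.34
wrist_force: [0.1, -0.9, 1.7]
wrist_force: [1.4, 0.1, 1.8]
wrist_force: [0.6, -0.4, 2.7]
wrist_force: [1.1, -0.1, 1.2]
wrist_force: [1.0, -0.7, 2.2]
wrist_force: [1.5, -0.1, 1.9]
wrist_force: [0.8, -0.4, 2.1]
wrist_force: [1.2, 0.3, 1.9]
Fx stand [ 0.45  0.53  0.23 -0.92  0.32 -0.48 -0.36  0.18] mean -0.01 sd 0.48 Fz 2.82
clock 5.95 tcp stand [-137.4   -0.4   51.7] yaw st 179.99 tilt [-0.0086  0.0057] q6 -0.12
shift [-0.0054  0.0004 -0.    ] spin -0.01 F [ 0.18 -0.91] 3.23 gap 0.0116
```

```bash
python3 -m inch '[[[0,0,0],0],[[0,0,0],0],[[0,0,0],0],[[0,0,0],0]]' 0.4 | tail -1
python3 -m inch '[[[0,0,-0.03],0],[[0,0,-0.07],0],[[0,0,-0.11],0],[[0,0,-0.15],0],[[0,0,-0.16],0]]' | tail -1
python3 go.py 0 0 210 166.5
```

```text
finger_gap: 0.0512
finger_gap: 0.0511
clock 6.7 tcp stand [-133.1   -1.3  218.1] yaw st 179.99 tilt [-0.0001  0.0031] q6 -0.12
shift [-0.1331  0.0013  0.008 ] spin 13.49 F [1.22 0.68] -0.05 gap 0.0511
```

```bash
python3 -m inch '[[[-0.03,0,0],4],[[-0.07,0,0],9],[[-0.11,0,0],13.5],[[-0.131,0,0.005],13.5],[[-0.133,0.001,0.008],13.5]]' | tail -1
python3 go.py 0 0 147 166.5; python3 w.py w2.png
```

```text
finger_gap: 0.0511
clock 7.12 tcp stand [  3.3  -0.7 207.5] yaw st 166.47 tilt [0.0002 0.0029] q6 0.14
shift [ 0.0033 -0.0002  0.0605] spin -0.03 F [-0.39 -0.66] 0.4 gap 0.0511
70.07503381550958 [[0.001, -0.954, -0.3, 0.077], [1.0, 0.001, 0.0, -0.0], [0.0, -0.3, 0.954, -0.141], [0.0, 0.0, 0.0, 1.0]]
stage 20191 rect [-44.8  -0.2] [116.9 284.5] 89.8 z 38.75199045507957
blktop 715 rect [-137.5   -0.2] [12.  34.9] 89.9 z 88.55397676898056
knobtop 1130 rect [ 0.4 -0.4] [11.6 49.2] 76.9 z 164.47857428623743
-150 strip y [5.8 9.6] 33
-130 strip y [-10.    9.6] 35
-110 strip y [-9.5  9.2] 136
-90 strip y [-9.5  9.2] 116
-70 strip y [-9.3  9.1] 117
-50 strip y [-8.8  8.8] 109
```

View pics/w2.png

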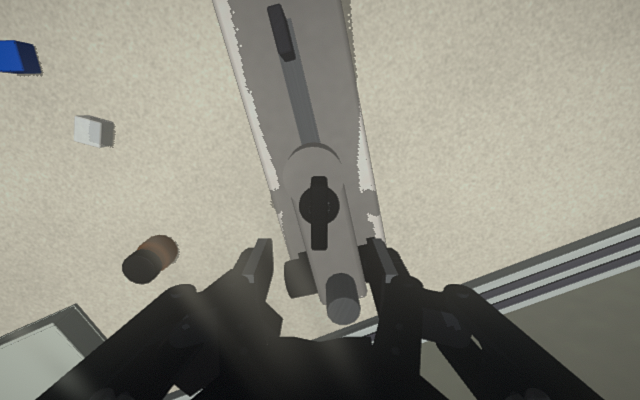

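Wrist view: blade block at (280,33), blade straight and centred (y −0.2 mm, tip about +27 mm). The wing bar at (319,212) is aligned with the jaws, knob at about 0.23 rad. Now descend on the knob.

```bash
python3 -m inch '[[[0.001,0,0.02],0],[[0.002,0,0.04],0],[[0.003,0,0.055],0],[[0.003,0,0.06],0],[[0.003,0,0.06],0]]' | tail -1
python3 go.py 0.2 -0.4 147 166.5
```

```text
finger_gap: 0.0514
clock 7.58 tcp stand [ -4.2   0.8 145. ] yaw st 166.51 tilt [-0.0067  0.0051] q6 0.14
shift [-0.0045 -0.0002 -0.002 ] spin 0.01 F [-0.68  0.11] -0.56 gap 0.0514
```

```bash
python3 -m inch '[[[-0.003,0,-0.001],0],[[-0.0045,0,-0.002],0],[[-0.0045,0,-0.002],0]]' | tail -1
python3 -m inch '[[[0,0,0],0],[[0,0,0],0],[[0,0,0],0],[[0,0,0],0],[[0,0,0],0]]' 1 40 | tail -1
python3 -m inch '[[[0,0,0],0],[[0,0,0],0]]' | tail -1
python3 go.py 0.2 -0.4 147 166.5
```

```text
finger_gap: 0.051
finger_gap: 0.0111
finger_gap: 0.0111
clock 8.42 tcp stand [  1.6  -0.6 149.5] yaw st 166.51 tilt [-0.003   0.0037] q6 0.14
shift [ 0.0014 -0.0001  0.0025] spin 0.01 F [0.   0.14] 1.28 gap 0.0111
```

```bash
python3 -m inch '[[[0,0,0],5],[[0,0,0],11],[[0,0,0],17],[[0,0,0],23],[[0,0,0],28]]' | tail -2
python3 go.py 0.2 -0.4 149 88
python3 -m inch '[[[0,0,0],5],[[0,0,0],11],[[0,0,0],17],[[0,0,0],23],[[0,0,0],28]]' | tail -2
python3 go.py 0.2 -0.4 149 88
```

```text
wrist_force: [-0.8, 0.2, 2.0]
finger_gap: 0.011
clock 8.83 tcp stand [  1.6  -0.8 149.5] yaw st 138.22 tilt [-0.0031  0.0035] q6 0.63
shift [ 0.0013 -0.0007  0.0005] spin 50.22 F [-0.8   0.08] 1.96 gap 0.011
wrist_force: [-1.6, -0.8, 2.1]
finger_gap: 0.0109
clock 9.25 tcp stand [  1.5  -0.8 149.5] yaw st 109.94 tilt [-0.0034  0.0034] q6 1.13
shift [ 0.0009 -0.0011  0.0005] spin 21.94 F [-1.37 -1.07] 2.11 gap 0.0109
```

```bash
python3 -m inch '[[[0,0,0],5],[[0,0,0],11],[[0,0,0],17],[[0,0,0],21.9],[[0,0,0],21.9]]' | tail -2
python3 go.py 0.2 -0.4 149 88
python3 -m inch '[[[0,0,0],0],[[0,0,0],0],[[0,0,0],0],[[0,0,0],0]]' 0.6 | tail -1
python3 -m inch '[[[0,0,-0.03],0],[[0,0,-0.05],0],[[0,0,-0.06],0],[[0,0,-0.06],0]]' | tail -1
python3 go.py -137 0 210 180; python3 w.py w3.png
```

```text
wrist_force: [0.4, -0.1, 1.7]
finger_gap: 0.0111
clock 9.67 tcp stand [  1.4  -0.9 149.5] yaw st 87.91 tilt [-0.0036  0.0033] q6 1.51
shift [ 0.0005 -0.0012  0.0005] spin -0.09 F [ 0.46 -0.04] 1.68 gap 0.0111
finger_gap: 0.0339
finger_gap: 0.0343
clock 10.33 tcp stand [  3.2  -1.  212.3] yaw st 88.0 tilt [0.0013 0.002 ] q6 1.51
shift [-0.0039 -0.1401  0.0022] spin -92.0 F [0.41 0.2 ] 1.16 gap 0.0343
70.07503381550958 [[0.001, -0.953, -0.301, 0.077], [1.0, 0.001, -0.001, -0.0], [0.001, -0.301, 0.953, -0.141], [0.0, 0.0, 0.0, 1.0]]
stage 17404 rect [-49.2  -0.1] [117.1 326. ] 89.9 z 38.822467973338505
blktop 426 rect [-137.6   -0.3] [35.2 12.3] 0.9 z 88.64482674982133
knobtop 1099 rect [ 1.3 -0.4] [50.1 11.8] 87.3 z 164.50739292143015
-150 strip y [5.3 9.6] 21
-130 strip y [5.4 9.1] 26
-110 strip y [-10.3   9.4] 103
-90 strip y [-9.7  8.8] 94
-70 strip y [-9.6  9.1] 95
-50 strip y [-1.8  9.3] 45
```

```bash
python3 -m inch '[[[-0.001,-0.03,0],-6],[[-0.002,-0.06,0],-12],[[-0.003,-0.09,0],-19],[[-0.004,-0.12,0],-26],[[-0.004,-0.14,0.002],-33]]' | tail -1
python3 -m inch '[[[0,0,0],-6],[[0,0,0],-13],[[0,0,0],-20],[[0,0,0],-27],[[0,0,0],-34]]' 0.3 | tail -1
python3 go.py -137.5 -0.2 51.7 180
python3 -m inch '[[[0,0,0.01],-6],[[0,0,0.03],-13],[[0,0,0.05],-19],[[0,0,0.07],-25],[[0,0,0.07],-25]]' | tail -1
python3 go.py -137.5 -0.2 51.7 180
```

```text
finger_gap: 0.0347
finger_gap: 0.0592
clock 11.22 tcp stand [-142.3    0.3  205.1] yaw st 155.71 tilt [-0.0072  0.0046] q6 0.31
shift [-0.0059  0.0016  0.1533] spin -24.29 F [0.62 0.52] 0.31 gap 0.0592
finger_gap: 0.0597
clock 11.63 tcp stand [-146.8    1.   129.7] yaw st 180.87 tilt [-0.016   0.0075] q6 -0.13
shift [-0.0106 -0.0017  0.0778] spin 0.87 F [-0.12  0.23] -0.81 gap 0.0597
```

```bash
python3 -m inch '[[[-0.004,-0.001,0.03],0.9],[[-0.008,-0.0015,0.05],0.9],[[-0.0105,-0.0017,0.07],0.9],[[-0.0105,-0.0017,0.075],0.9],[[-0.0105,-0.0017,0.076],0.9]]' | tail -1
python3 go.py -137.5 -0.2 51.7 180
```

```text
finger_gap: 0.0598
clock 12.05 tcp stand [-1.391e+02 -1.000e-01  5.210e+01] yaw st 179.87 tilt [-0.0196  0.0087] q6 -0.12
shift [-0.0016 -0.0001  0.0004] spin -0.13 F [ 0.3  -0.19] -0.42 gap 0.0598
```

```bash
python3 -m inch '[[[-0.001,0,0],0],[[-0.001,0,0],0],[[-0.001,0,0],0],[[-0.001,0,0],0],[[-0.001,0,0],0]]' 1 20 | tail -1
python3 -m inch '[[[0,0,0],0],[[0,0,0],0],[[0,0,0],0]]' | tail -1
python3 smp.py;python3 go.py -137.5 -0.2 51.7 180
for k in 1 2 3 4 5 6; do python3 -m inch '[[[0.0008,0,0],0]]' | sed -n 4p; done; python3 smp.py; python3 go.py -137.5 -0.2 51.7 180
```

```text
finger_gap: 0.0117
finger_gap: 0.0117
Fx stand [-0.32  0.31 -0.9  -0.76 -1.44 -1.62 -0.19 -0.32] mean -0.65 sd 0.61 Fz 0.99
clock 13.12 tcp stand [-1.374e+02 -1.000e-01  5.340e+01] yaw st 179.85 tilt [-0.0177  0.008 ] q6 -0.12
shift [ 0.0001 -0.0001  0.0017] spin -0.15 F [-0.32 -0.37] 1.7 gap 0.0118
wrist_force: [-0.5, 0.1, 0.0]
wrist_force: [0.0, -0.3, 0.3]
wrist_force: [1.3, -0.0, -0.9]
wrist_force: [0.5, -0.6, -0.4]
wrist_force: [0.0, -0.6, 0.3]
wrist_force: [0.1, -0.3, 0.8]
Fx stand [-0.55  0.03 -0.37 -0.02 -0.7  -0.44 -0.56 -0.78] mean -0.42 sd 0.27 Fz 0.6
clock 14.02 tcp stand [-141.6   -0.3   53.4] yaw st 179.85 tilt [-0.0165  0.0076] q6 -0.12
shift [-0.0042  0.0001  0.0016] spin -0.15 F [-0.78 -0.18] 0.62 gap 0.0119
```

Still loose at knob 1.61 rad. I push the blade back in 6 mm, let go and turn to about 2.15 rad.

```bash
python3 -m inch '[[[-0.002,0,0],0],[[-0.004,0,0],0],[[-0.006,0,0],0],[[-0.006,0,0],0]]' | tail -1
python3 go.py 0.3 -0.4 210 87.5
python3 -m inch '[[[0,0,0],0],[[0,0,0],0],[[0,0,0],0]]' 0.5 | tail -1
python3 -m inch '[[[0,0,-0.04],0],[[0,0,-0.08],0],[[0,0,-0.12],0],[[0,0,-0.16],0],[[0,0,-0.16],0]]' | tail -1
python3 -m inch '[[[0,0,0],7],[[-0.02,0,0],14],[[-0.05,0,0],21],[[-0.08,0,0],28],[[-0.12,0,0],34]]' | tail -1
python3 go.py 0.3 -0.4 210 87.5
```

```text
finger_gap: 0.0119
clock 14.35 tcp stand [-134.9   -0.3   53.4] yaw st 179.85 tilt [-0.0156  0.0074] q6 -0.12
shift [-0.1325  0.0009 -0.1589] spin 92.35 F [ 0.57 -0.09] 0.63 gap 0.0119
finger_gap: 0.0426
finger_gap: 0.043
finger_gap: 0.0425
clock 15.43 tcp stand [ -8.1  -1.5 222.2] yaw st 145.52 tilt [-0.0029  0.0033] q6 0.5
shift [-0.0063  0.0057  0.0121] spin 58.02 F [ 1.62 -0.51] 1.35 gap 0.0425
```

```bash
python3 -m inch '[[[-0.003,0.002,0],6],[[-0.006,0.0055,0],12],[[-0.006,0.0055,0],18],[[-0.006,0.0055,0],24],[[-0.006,0.0055,0],30]]' | tail -1
python3 -m inch '[[[0,0,0],6],[[0,0,0],12],[[0,0,0],18],[[0,0,0],24],[[0,0,0],28]]' | tail -1
python3 go.py 0.4 -0.4 148 87.5;python3 w.py w4.png | grep -E "blk|knob"
```

```text
finger_gap: 0.0427
finger_gap: 0.0426
clock 16.27 tcp stand [ -0.   -0.3 220.9] yaw st 86.94 tilt [-0.0043  0.0038] q6 1.53
shift [-0.0002  0.0008  0.0729] spin -0.56 F [ 0.32 -0.12] -0.49 gap 0.0426
blktop 365 rect [-136.4   -0.3] [32.3 12.3] 0.4 z 88.6912839897537
knobtop 1000 rect [ 0.7 -0.3] [50.  11.7] 87.6 z 164.5123410809649
```

```bash
python3 -m inch '[[[0,0.001,0.02],-0.5],[[0,0.001,0.04],-0.5],[[0,0.001,0.06],-0.5],[[0,0.001,0.07],-0.5],[[0,0.001,0.07],-0.5]]' | tail -1
python3 go.py 0.6 -0.4 149 87.5
python3 -m inch '[[[0,0.002,0],0],[[0,0.003,0],0],[[0,0.003,0],0],[[0,0.003,0],0],[[0,0.003,0],0]]' 1 40 | tail -1
python3 -m inch '[[[0,0,0],0],[[0,0,0],0]]' | tail -1
python3 go.py 0.6 -0.4 149 57
```

```text
finger_gap: 0.0426
clock 16.73 tcp stand [ -1.3  -0.  147.7] yaw st 87.4 tilt [-0.0096  0.0054] q6 1.52
shift [-0.0003  0.0019 -0.0014] spin -0.1 F [0.11 0.39] -0.88 gap 0.0426
finger_gap: 0.0112
finger_gap: 0.0107
clock 17.32 tcp stand [  1.4  -0.2 148.8] yaw st 87.42 tilt [-0.0096  0.0052] q6 1.52
shift [-0.0002 -0.0008 -0.0002] spin 30.42 F [-1.95 -0.05] -1.52 gap 0.0107
```

```bash
python3 -m inch '[[[0,0,0],6],[[0,0,0],12],[[0,0,0],18],[[0,0,0],24],[[0,0,0],30]]' | tail -1
python3 go.py 0.6 -0.4 149 57
python3 -m inch '[[[0,0,0],0],[[0,0,0],0],[[0,0,0],0],[[0,0,0],0]]' 0.6 | tail -1
python3 -m inch '[[[0,0,-0.03],0],[[0,0,-0.05],0],[[0,0,-0.06],0],[[0,0,-0.06],0]]' | tail -1
python3 w.py w5.png | grep -E "blk|knob"; python3 go.py -136 -0.2 200 180
```

```text
finger_gap: 0.011
clock 17.73 tcp stand [  1.6  -0.3 148.8] yaw st 57.13 tilt [-0.0094  0.005 ] q6 2.05
shift [-0.0007 -0.0008 -0.0002] spin 0.13 F [-2.73 -0.57] -0.45 gap 0.011
finger_gap: 0.0341
finger_gap: 0.0343
blktop 313 rect [-136.1   -0.3] [31.9 12.1] 0.6 z 88.68333830756634
knobtop 1092 rect [ 1.3 -0.5] [50.2 11.9] 56.6 z 164.51289212096157
clock 18.45 tcp stand [  3.8  -0.6 210.5] yaw st 57.26 tilt [-0.0048  0.0037] q6 2.05
shift [-0.0753 -0.1177  0.0113] spin -122.74 F [-0.01 -0.06] -0.48 gap 0.0342
```

```bash
python3 -m inch '[[[-0.015,-0.025,0],-6],[[-0.03,-0.05,0],-13],[[-0.045,-0.075,0],-20],[[-0.06,-0.1,0],-27],[[-0.073,-0.116,0.01],-34]]' | tail -1
python3 -m inch '[[[0,0,0],-7],[[0,0,0],-14],[[0,0,0],-21],[[0,0,0],-28],[[0,0,0],-35]]' 0.4| tail -1
python3 -m inch '[[[0,0,0],-7],[[0,0,0],-14],[[0,0,0],-21],[[0,0,0],-28],[[0,0,0],-35]]' | tail -1
python3 go.py -136 -0.2 52 180
python3 -m inch '[[[0,0,0.01],-7],[[0,0,0.03],-14],[[0,0,0.05],-19],[[0,0,0.07],-19],[[0,0,0.07],-19]]' | tail -1
python3 go.py -136 -0.2 52 180
```

```text
finger_gap: 0.0339
finger_gap: 0.0515
finger_gap: 0.0514
clock 19.7 tcp stand [-137.8    1.6  197.3] yaw st 162.41 tilt [-0.0102  0.0057] q6 0.19
shift [-0.0039 -0.0011  0.1453] spin -17.59 F [-0.72  0.5 ] 0.54 gap 0.0514
finger_gap: 0.0513
clock 20.12 tcp stand [-142.5    2.2  121.9] yaw st 181.43 tilt [-0.0189  0.0085] q6 -0.14
shift [-0.0078 -0.003   0.0698] spin 1.43 F [-0.87  0.55] -0.21 gap 0.0513
```

```bash
python3 -m inch '[[[-0.004,-0.001,0.03],1.4],[[-0.007,-0.003,0.05],1.4],[[-0.008,-0.003,0.065],1.4],[[-0.009,-0.003,0.068],1.4],[[-0.009,-0.003,0.068],1.4]]' | tail -1
python3 -m inch '[[[0,0,0],0],[[0,0,0],0],[[0,0,0],0],[[0,0,0],0],[[0,0,0],0]]' 1 20 | tail -1
python3 -m inch '[[[0,0,0],0],[[0,0,0],0],[[0,0,0],0]]' | tail -1
python3 smp.py;python3 go.py -136 -0.2 52 180
for k in 1 2 3 4 5 6; do python3 -m inch '[[[0.0008,0,0],0]]' | sed -n 4p; done; python3 smp.py; python3 go.py -136 -0.2 52 180
```

```text
finger_gap: 0.0514
finger_gap: 0.0119
finger_gap: 0.012
Fx stand [-0.98 -0.57 -0.49 -1.26 -1.53 -0.56 -0.86 -1.13] mean -0.92 sd 0.35 Fz 1.6
clock 21.6 tcp stand [-135.    -0.2   54.1] yaw st 180.03 tilt [-0.0195  0.0087] q6 -0.12
shift [ 0.001  -0.      0.0021] spin 0.03 F [-1.13  0.03] 1.83 gap 0.0116
wrist_force: [1.3, -0.7, 1.3]
wrist_force: [0.3, -0.7, 0.3]
wrist_force: [1.4, 0.7, -0.4]
wrist_force: [0.7, 1.0, -0.3]
wrist_force: [1.0, 0.5, 0.5]
wrist_force: [0.6, -0.4, 0.6]
Fx stand [ 1.29  1.01 -0.36  0.9  -0.04  0.47 -0.13  1.3 ] mean 0.56 sd 0.62 Fz 0.49
clock 22.5 tcp stand [-138.7   -0.4   54.1] yaw st 180.02 tilt [-0.0174  0.0081] q6 -0.12
shift [-0.0027  0.0002  0.002 ] spin 0.02 F [ 1.3  -0.12] 0.98 gap 0.0119
```

Drag is barely above loose at 2.15 rad. The touch angle must be between about 2.05 and 2.5, so the next step is 2.6 rad.

```bash
python3 -m inch '[[[-0.002,0,0],0],[[-0.004,0,0],0],[[-0.005,0,0],0],[[-0.005,0,0],0]]' | tail -1
python3 -m inch '[[[0,0,0],0],[[0,0,0],0],[[0,0,0],0]]' 0.5 | tail -1
python3 -m inch '[[[0,0,-0.04],0],[[0,0,-0.08],0],[[0,0,-0.12],0],[[0,0,-0.16],0],[[0,0,-0.16],0]]' | tail -1
python3 -m inch '[[[0,0,0],7],[[-0.02,0,0],14],[[-0.05,0,0],21],[[-0.08,0,0],28],[[-0.12,0,0],35]]' | tail -1
python3 -m inch '[[[0,0,0],7],[[0,0,0],14],[[0,0,0],21],[[0,0,0],28],[[0,0,0],35]]' | tail -1
python3 -m inch '[[[0,0,0],7],[[0,0,0],14],[[0,0,0],21],[[0,0,0],28],[[0,0,0],35]]' | tail -1
python3 go.py 0.6 -0.4 149 56.8
```

```text
finger_gap: 0.012
finger_gap: 0.0424
finger_gap: 0.0427
finger_gap: 0.043
finger_gap: 0.0424
finger_gap: 0.0425
clock 24.75 tcp stand [ -6.   -1.2 221.4] yaw st 73.99 tilt [-0.0052  0.0044] q6 1.75
shift [0.0025 0.0066 0.0724] spin 17.19 F [-0.39  0.9 ] 0.52 gap 0.0425
```

```bash
python3 -m inch '[[[0.002,0.005,0],7],[[0.0025,0.0066,0],14],[[0.0025,0.0066,0],17.2],[[0.0025,0.0066,0],17.2]]' | tail -1
python3 w.py w6.png | grep -E "blk|knob"; python3 go.py 0.6 -0.4 149 56.8
python3 -m inch '[[[0,0,0.02],0],[[0,0,0.04],0],[[0,0,0.06],0],[[0,0,0.07],0],[[0,0,0.071],0]]' | tail -1
python3 go.py 0.6 -0.4 149 56.8
```

```text
finger_gap: 0.0428
blktop 286 rect [-135.9   -0.5] [12.1 31.3] 90.0 z 88.71299769301056
knobtop 1031 rect [ 1.1 -0.4] [49.7 11.8] 57.2 z 164.5610624756385
clock 25.13 tcp stand [  1.1  -0.6 221. ] yaw st 56.88 tilt [-0.0056  0.0045] q6 2.05
shift [-0.     0.     0.072] spin 0.08 F [0.01 0.63] -0.49 gap 0.0428
finger_gap: 0.0427
clock 25.55 tcp stand [ -1.1  -0.2 147.1] yaw st 56.94 tilt [-0.0104  0.006 ] q6 2.05
shift [ 0.0008  0.0015 -0.002 ] spin 0.14 F [0.39 0.14] -0.54 gap 0.0427
```

```bash
python3 -m inch '[[[0.001,0.002,-0.001],0],[[0.001,0.002,-0.001],0],[[0.001,0.002,-0.001],0],[[0.001,0.002,-0.001],0],[[0.001,0.002,-0.001],0]]' 1 40 | tail -1
python3 -m inch '[[[0,0,0],0],[[0,0,0],0]]' | tail -1
python3 -m inch '[[[0,0,0],6],[[0,0,0],12],[[0,0,0],18],[[0,0,0],24],[[0,0,0],26]]' | tail -1
python3 go.py 0.6 -0.4 149 31
python3 -m inch '[[[0,0,0],0],[[0,0,0],0],[[0,0,0],0],[[0,0,0],0]]' 0.6 | tail -1
python3 -m inch '[[[0,0,-0.03],0],[[0,0,-0.05],0],[[0,0,-0.06],0],[[0,0,-0.06],0]]' | tail -1
python3 w.py w7.png | grep -E "blk|knob"; python3 go.py -136 -0.2 200 180
```

```text
finger_gap: 0.0111
finger_gap: 0.0109
finger_gap: 0.0106
clock 26.55 tcp stand [  1.6  -0.4 149.4] yaw st 30.72 tilt [-0.0086  0.0053] q6 2.51
shift [-0.0008 -0.0005  0.0004] spin -0.28 F [-0.69  0.29] -0.63 gap 0.0106
finger_gap: 0.0339
finger_gap: 0.034
blktop 0
knobtop 1060 rect [ 1.  -0.4] [50.2 11.5] 31.1 z 164.58780283545113
clock 27.27 tcp stand [  3.3  -0.8 210.9] yaw st 30.77 tilt [-0.005   0.0042] q6 2.51
shift [-0.1194 -0.0718  0.0117] spin -149.23 F [-0.46  0.03] -0.74 gap 0.0339
```

```bash
python3 -m inch '[[[-0.025,-0.015,0],-7],[[-0.05,-0.03,0],-14],[[-0.075,-0.045,0],-21],[[-0.1,-0.06,0],-28],[[-0.117,-0.07,0.01],-35]]' | tail -1
python3 -m inch '[[[0,0,0],-7],[[0,0,0],-14],[[0,0,0],-21],[[0,0,0],-28],[[0,0,0],-35]]' 0.4| tail -1
python3 -m inch '[[[0,0,0],-7],[[0,0,0],-14],[[0,0,0],-21],[[0,0,0],-28],[[0,0,0],-35]]' | tail -1
python3 -m inch '[[[0,0,0],-7],[[0,0,0],-14],[[0,0,0],-21],[[0,0,0],-28],[[0,0,0],-35]]' | tail -1
python3 go.py -135.5 -0.2 52 180
python3 -m inch '[[[0,0,0.01],-7],[[0,0,0.03],-9],[[0,0,0.05],-9],[[0,0,0.07],-9],[[0,0,0.07],-9]]' | tail -1
python3 go.py -135.5 -0.2 52 180
```

```text
finger_gap: 0.0341
finger_gap: 0.0511
finger_gap: 0.0512
finger_gap: 0.051
clock 28.93 tcp stand [-138.7    0.   195.8] yaw st 172.2 tilt [-0.0134  0.0069] q6 0.02
shift [-5.300e-03 -1.000e-04  1.438e-01] spin -7.8 F [-1.04  0.92] -0.73 gap 0.051
finger_gap: 0.051
clock 29.35 tcp stand [-143.7    0.8  120.5] yaw st 181.21 tilt [-0.0222  0.0097] q6 -0.14
shift [-0.0098 -0.0015  0.0682] spin 1.21 F [-0.83  0.74] -0.61 gap 0.051
```

```bash
python3 -m inch '[[[-0.004,-0.001,0.03],1.2],[[-0.009,-0.0015,0.05],1.2],[[-0.01,-0.0015,0.065],1.2],[[-0.011,-0.0015,0.067],1.2],[[-0.011,-0.0015,0.067],1.2]]' | tail -1
python3 -m inch '[[[0,0,0],0],[[0,0,0],0],[[0,0,0],0],[[0,0,0],0],[[0,0,0],0]]' 1 20 | tail -1
python3 -m inch '[[[0,0,0],0],[[0,0,0],0],[[0,0,0],0]]' | tail -1
python3 smp.py;python3 go.py -136 -0.2 52 180
for k in 1 2 3 4 5 6; do python3 -m inch '[[[0.0008,0,0],0]]' | sed -n 4p; done; python3 smp.py; python3 go.py -136 -0.2 52 180
```

```text
finger_gap: 0.0516
finger_gap: 0.0115
finger_gap: 0.0117
Fx stand [-0.88 -0.36 -0.28 -0.66 -0.45 -0.11 -0.79 -1.08] mean -0.58 sd 0.31 Fz 1.3
clock 30.83 tcp stand [-134.4   -0.3   53.7] yaw st 180.0 tilt [-0.0228  0.0096] q6 -0.12
shift [0.0015 0.0001 0.0017] spin 0.0 F [-1.08 -0.39] 1.79 gap 0.0116
wrist_force: [2.7, -1.1, -2.6]
wrist_force: [2.8, -0.7, -2.0]
wrist_force: [3.4, -1.0, -1.9]
wrist_force: [2.5, -0.7, -2.0]
wrist_force: [3.1, -0.7, -2.6]
wrist_force: [2.8, 0.3, -2.3]
Fx stand [2.44 3.   2.9  2.33 3.06 2.53 2.24 2.89] mean 2.67 sd 0.3 Fz -1.44
clock 31.73 tcp stand [-136.4   -0.3   53.7] yaw st 180.01 tilt [-0.0177  0.0091] q6 -0.12
shift [-0.0005  0.      0.0017] spin 0.01 F [ 2.89 -0.11] -1.29 gap 0.012
```

```bash
for k in 1 2 3 4 5 6 7 8; do python3 -m inch '[[[0.0015,0,0],0]]' | sed -n 4p; done; python3 smp.py; python3 go.py -136 -0.2 52 180
```

```text
wrist_force: [3.3, -1.2, -1.2]
wrist_force: [3.5, -0.7, -1.6]
wrist_force: [2.5, -0.1, -1.6]
wrist_force: [2.5, 0.1, -1.7]
wrist_force: [3.5, -0.9, -1.7]
wrist_force: [2.7, -0.6, -3.5]
wrist_force: [3.5, -0.4, -2.5]
wrist_force: [2.7, -1.0, -2.2]
Fx stand [ 1.93  1.66  1.35  0.93  0.68 -0.71 -0.34 -1.01] mean 0.56 sd 1.05 Fz -0.04
clock 32.8 tcp stand [-1.50e+02 -1.00e-01  5.37e+01] yaw st 180.03 tilt [-0.0189  0.0095] q6 -0.12
shift [-0.014  -0.0001  0.0014] spin 0.03 F [-1.01  0.23] 0.88 gap 0.0119
```

Confirmed sliding drag of about 3.0 N at 2.60 rad, against about 0.7 N loose. The extra is about 2.3 N, so the press is about 3.9 N. I push the blade back in and add about 8° to reach 3.5 N extra.

```bash
python3 -m inch '[[[-0.003,0,0],0],[[-0.006,0,0],0],[[-0.01,0,0],0],[[-0.014,0,0],0],[[-0.015,0,0],0]]' | tail -1
python3 go.py -136 -0.2 52 180
python3 -m inch '[[[0,0,0],0],[[0,0,0],0],[[0,0,0],0]]' 0.5 | tail -1
python3 -m inch '[[[0,0,-0.04],0],[[0,0,-0.08],0],[[0,0,-0.12],0],[[0,0,-0.16],0],[[0,0,-0.16],0]]' | tail -1
python3 -m inch '[[[0,0,0],7],[[-0.02,0,0],14],[[-0.05,0,0],21],[[-0.08,0,0],28],[[-0.12,0,0],35]]' | tail -1
python3 -m inch '[[[0,0,0],7],[[0,0,0],14],[[0,0,0],21],[[0,0,0],28],[[0,0,0],35]]' | tail -1
python3 -m inch '[[[0,0,0],7],[[0,0,0],14],[[0,0,0],21],[[0,0,0],28],[[0,0,0],35]]' | tail -1
python3 -m inch '[[[0,0,0],7],[[0,0,0],14],[[0,0,0],21],[[0,0,0],28],[[0,0,0],35]]' | tail -1
python3 w.py w8.png | grep -E "blk|knob"
python3 go.py 1 -0.4 149 31
```

```text
finger_gap: 0.0121
clock 33.22 tcp stand [-136.    -0.    53.7] yaw st 180.03 tilt [-0.0212  0.0099] q6 -0.12
shift [-0.     -0.0002  0.0017] spin 0.03 F [-5.53 -0.06] 7.81 gap 0.0121
finger_gap: 0.0423
finger_gap: 0.0427
finger_gap: 0.0428
finger_gap: 0.0427
finger_gap: 0.0426
finger_gap: 0.0426
blktop 0
knobtop 1049 rect [ 1.2 -0.5] [49.8 12.1] 30.8 z 164.58104473260883
clock 35.6 tcp stand [ -7.4  -1.1 220.4] yaw st 38.34 tilt [-0.0086  0.0064] q6 2.38
shift [0.0074 0.0054 0.0713] spin 7.34 F [ 0.66 -0.46] 0.56 gap 0.0427
```

```bash
python3 -m inch '[[[0.004,0.003,0],4],[[0.007,0.005,0],7.3],[[0.007,0.005,0.02],7.3],[[0.007,0.005,0.045],7.3],[[0.007,0.005,0.065],7.3]]' | tail -1
python3 go.py 1 -0.4 149 31
python3 -m inch '[[[0,0,0.004],0],[[0,0,0.004],0],[[0,0,0.004],0]]' | tail -1
python3 go.py 1 -0.4 149 31
```

```text
finger_gap: 0.0428
clock 36.02 tcp stand [  0.7  -0.3 154.1] yaw st 31.2 tilt [-0.0082  0.0063] q6 2.5
shift [0.0003 0.0003 0.0051] spin 0.2 F [-0.57  0.69] -1.3 gap 0.0428
finger_gap: 0.0429
clock 36.27 tcp stand [  0.8  -0.3 150.5] yaw st 31.26 tilt [-0.008   0.0063] q6 2.5
shift [0.0001 0.0002 0.0015] spin 0.26 F [-0.46  0.09] 0.59 gap 0.0429
```

```bash
python3 -m inch '[[[0,0,0.001],0],[[0,0,0.001],0],[[0,0,0.001],0],[[0,0,0.001],0],[[0,0,0.001],0]]' 1 40 | tail -1
python3 -m inch '[[[0,0,0],0],[[0,0,0],0]]' | tail -1
python3 go.py 1 -0.4 149 23
python3 -m inch '[[[0,0,0],4],[[0,0,0],8],[[0,0,0],8.2],[[0,0,0],8.2]]' | tail -1
python3 go.py 1 -0.4 149 23
python3 -m inch '[[[0,0,0],0],[[0,0,0],0],[[0,0,0],0],[[0,0,0],0]]' 0.6 | tail -1
python3 -m inch '[[[0,0,-0.03],0],[[0,0,-0.05],0],[[0,0,-0.06],0],[[0,0,-0.06],0]]' | tail -1
python3 w.py w9.png | grep -E "blk|knob"; python3 go.py -136 -0.2 200 180
```

```text
finger_gap: 0.0109
finger_gap: 0.0112
clock 36.85 tcp stand [  1.7  -0.3 151.3] yaw st 31.27 tilt [-0.0051  0.0055] q6 2.5
shift [-0.0006 -0.0003  0.0023] spin 8.27 F [ 0.17 -0.6 ] 0.62 gap 0.0112
finger_gap: 0.0108
clock 37.18 tcp stand [  1.7  -0.3 151.3] yaw st 23.16 tilt [-0.0051  0.0055] q6 2.64
shift [-0.0007 -0.0002  0.0023] spin 0.16 F [-0.09  0.22] 0.43 gap 0.0108
finger_gap: 0.0344
finger_gap: 0.0341
blktop 0
knobtop 1054 rect [ 1.  -0.5] [50.  11.6] 23.7 z 164.62004897380933
clock 37.9 tcp stand [  2.9  -0.7 212.4] yaw st 23.2 tilt [-0.0026  0.0047] q6 2.64
shift [-0.1274 -0.0551  0.0129] spin -156.8 F [-0.05  0.51] -0.14 gap 0.0344
```

Knob now at about 2.73 rad. One more drag check.

```bash
python3 -m inch '[[[-0.025,-0.011,0],-7],[[-0.05,-0.022,0],-14],[[-0.075,-0.033,0],-21],[[-0.1,-0.044,0],-28],[[-0.125,-0.053,0.01],-35]]' | tail -1
python3 -m inch '[[[0,0,0],-7],[[0,0,0],-14],[[0,0,0],-21],[[0,0,0],-28],[[0,0,0],-35]]' 0.4| tail -1
python3 -m inch '[[[0,0,0],-7],[[0,0,0],-14],[[0,0,0],-21],[[0,0,0],-28],[[0,0,0],-35]]' | tail -1
python3 -m inch '[[[0,0,0],-7],[[0,0,0],-14],[[0,0,0],-21],[[0,0,0],-28],[[0,0,0],-35]]' | tail -1
python3 -m inch '[[[0,0,0],-7],[[0,0,0],-14],[[0,0,0],-17],[[0,0,0],-17]]' | tail -1
python3 w.py w10.png | grep -E "blk"
python3 go.py -135.5 -0.2 52 180
```

```text
finger_gap: 0.0343
finger_gap: 0.0511
finger_gap: 0.051
finger_gap: 0.0515
finger_gap: 0.0514
blktop 464 rect [-136.5    0.5] [33.2 11.9] 1.3 z 88.42515229348393
clock 39.95 tcp stand [-138.4   -0.5  195.2] yaw st 181.55 tilt [-0.0125  0.0081] q6 -0.15
shift [-0.0049 -0.0006  0.1432] spin 1.55 F [-0.12  0.16] 0.32 gap 0.0514
```

```bash
python3 -m inch '[[[-0.001,0,0.03],0.8],[[-0.003,0,0.06],1],[[-0.004,0,0.09],1],[[-0.005,0,0.12],1],[[-0.005,0,0.125],1]]' | tail -1
python3 go.py -135.5 0 53 180.5
python3 -m inch '[[[-0.003,0,0.01],0],[[-0.004,0,0.016],0],[[-0.004,0,0.017],0]]' | tail -1
python3 go.py -135.5 0 53 180.5
```

```text
finger_gap: 0.0512
clock 40.37 tcp stand [-139.4    0.8   64.6] yaw st 180.46 tilt [-0.0213  0.0109] q6 -0.13
shift [-0.0041 -0.0009  0.0115] spin -0.04 F [-0.31 -0.71] -0.21 gap 0.0512
finger_gap: 0.0515
clock 40.62 tcp stand [-135.8    1.    47. ] yaw st 180.43 tilt [-0.0221  0.0112] q6 -0.12
shift [-0.0001 -0.0009 -0.0061] spin -0.07 F [-0.94 -0.3 ] 0.92 gap 0.0515
```

```bash
python3 -m inch '[[[0,-0.001,-0.004],0],[[0,-0.001,-0.006],0],[[0,-0.001,-0.006],0]]' | tail -1
python3 -m inch '[[[0,0,0],0],[[0,0,0],0],[[0,0,0],0],[[0,0,0],0],[[0,0,0],0]]' 1 20 | tail -1
python3 -m inch '[[[0,0,0],0],[[0,0,0],0],[[0,0,0],0]]' | tail -1
python3 smp.py;python3 go.py -136 -0.2 52 180
for k in 1 2 3 4 5 6 7; do python3 -m inch '[[[0.0012,0,0],0]]' | sed -n 4p; done; python3 smp.py; python3 go.py -136 -0.2 52 180
```

```text
finger_gap: 0.0512
finger_gap: 0.0116
finger_gap: 0.0118
Fx stand [ 0.09  0.06 -0.29 -0.29 -0.65 -0.43 -1.2  -1.  ] mean -0.46 sd 0.43 Fz 2.31
clock 41.93 tcp stand [-133.7   -0.5   55.5] yaw st 180.4 tilt [-0.018   0.0094] q6 -0.13
shift [0.0022 0.0003 0.0036] spin 0.4 F [-1.   -0.65] 2.44 gap 0.012
wrist_force: [3.6, -1.4, -2.4]
wrist_force: [3.0, -0.7, -1.9]
wrist_force: [4.4, -1.5, -1.2]
wrist_force: [5.9, -0.8, -2.3]
wrist_force: [4.5, -0.6, -1.2]
wrist_force: [4.4, -1.6, -0.8]
wrist_force: [3.8, -0.6, -1.3]
Fx stand [3.46 2.15 2.91 2.87 2.39 3.27 2.35 2.34] mean 2.72 sd 0.45 Fz -0.61
clock 42.92 tcp stand [-138.3   -0.7   55.5] yaw st 180.43 tilt [-0.0106  0.0084] q6 -0.13
shift [-0.0023  0.0004  0.0035] spin 0.43 F [ 2.34 -0.23] -0.96 gap 0.0111
```

The sliding drag is about 4.3 N, so about 3.6 N more than loose and on target. Release, retreat and check.

```bash
python3 -m inch '[[[0,0,0],0],[[0,0,0],0],[[0,0,0],0],[[0,0,0],0]]' 0.4 | tail -1
python3 -m inch '[[[0,0,-0.03],0],[[0,0,-0.07],0],[[0,0,-0.11],0],[[0,0,-0.15],0],[[0,0,-0.16],0]]' | tail -1
python3 -m inch '[[[0.02,0,0],0],[[0.03,0,0],0],[[0.03,0,0],0],[[0.03,0,0],0]]' | tail -1
python3 w.py w11.png | tail -n +2
python3 - <<'E'
from h import *
a=[]
for n in ["scene","side"]:
    i,X,c=cloud(n); a.append(i); d=cv2.absdiff(i,np.load(n+".npz")["i"]).max(-1)
save(np.vstack([cv2.resize(a[0],(480,300)),cv2.resize(a[1],(480,300))]),"end.png")
s=env.get_state(); print(s["clock"],s["tcp_pos"],s["wrist_force"],s["qvel"].round(3))
E
```

```text
finger_gap: 0.0513
finger_gap: 0.0512
finger_gap: 0.0515
stage 15649 rect [-72.9   0.1] [116.4 280.1] 89.9 z 38.594051224198815
blktop 380 rect [-140.2   -0.8] [35.  11.4] 0.8 z 88.41844837784922
knobtop 0
-150 strip y [-10.4   9.4] 26
-130 strip y [-9.2  8.6] 15
-110 strip y [-9.2  8.9] 15
-90 strip y [-9.2  9.2] 68
-70 strip y [-9.2  9.6] 64
-50 strip y [-9.2  9. ] 58
-30 strip y [-9.2 10.2] 53
-10 strip y [-9.2 10.5] 48
44.15 [ 0.5055461  -0.08524413  0.22105759] [-0.75381832 -0.92655032 -0.88568425] [-0.     0.001  0.007  0.005  0.001 -0.001]
```

View pics/end.png

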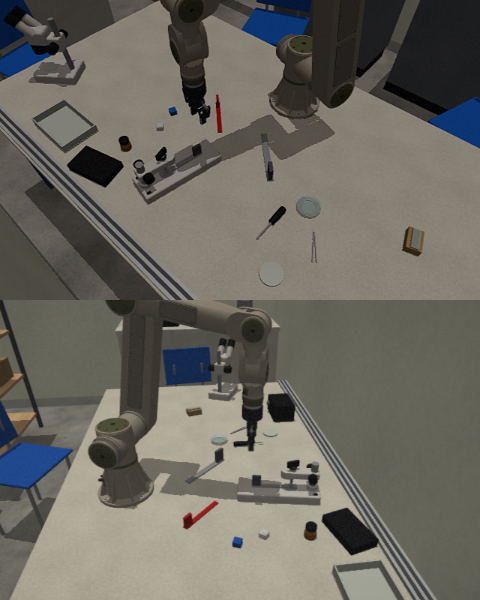

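The end view shows the blade flat on the base, with its block at about (197,148) in the upper picture. The gripper is clear at about (200,110) and the bystanders look undisturbed. The tip measures about +25 mm past the axis, within about 1 mm of the centre line. I hand it in.

```bash
python3 -c "
from workcell import env
print(env.hand_in())"
```

```text
the job is handed in; nothing more can be done
None
```

I slid the smaller grey blade, the one on the base, until its tip was about 35 mm past the screw's axis. I then turned the knob clockwise in steps from 0.23 to 2.73 rad, drawing the blade back at each stop to feel the drag. The job was handed in at about 44 s of the 72 s; no verdict came back.

| Knob (rad) | Drag when drawn back (N) |
|---|---|
| 0.23 (loose) | about 1.0 |
| 1.61 (loose) | about 0.2 |
| 2.15 (barely above loose) | about 0.85 |
| 2.60 | about 3.0 |
| 2.73 (final) | about 4.3 |

- **Drag and press:** the final drag is about 3.6 N more than loose, so the foot presses with roughly 6 N. The force sensor scatters by about 0.5 N and the loose readings disagreed, so the press is good to about 1 N.
- **Blade position:** the last wrist picture put the tip about 25 mm past the axis and within 1–2 mm of the centre line. The blade lay flat.
- **Clear of everything:** the gripper was open and raised well above the blade. The bystanders look unmoved in the final pictures; I judged that by eye and did not measure it.

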